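# Load the decorator's carrier in reverse order

### The job

Move the four containers from the wire draining rack into the wooden carrier, one upright in each compartment, in the reverse of the order in which they stand now: seen from the robot, the one at the left end of the rack goes into the right end compartment of the carrier, the second from the left into the second from the right, and so on, because the decorator works from the other side of the table. Set each one down on the compartment's floor without dropping it or tipping it over, and let go of all of them.

Things in the scene. Friction and masses are not known exactly. Their poses are not given: they have to be found in the camera images.
- shaker: steel sugar shaker, upright round cylinder 42 mm in diameter and 74 mm high with a domed perforated lid 45 mm in diameter above that, 88 mm high in all, 0.11 to 0.22 kg; the plain side below the lid is to be gripped, e.g. 50 mm above its underside. Origin at the centre of its underside, z up.
- pot: squat white ceramic pot with a flat wooden lid, round, 46 mm in diameter, 60 mm high in all (ceramic side up to 50 mm), 0.12 to 0.24 kg; grip it e.g. 42 mm above its underside. Origin at the centre of its underside, z up.
- bottle: small amber glass bottle, round body 40 mm in diameter up to 54 mm, then a shoulder and a black cap 20 mm in diameter, 86 mm high in all, 0.09 to 0.18 kg; grip the body e.g. 42 mm above its underside. Origin at the centre of its underside, z up.
- tin: square aluminium tin, 40 by 40 mm and 68 mm high with a round stub 24 mm across on top, 75 mm high in all, 0.10 to 0.20 kg; its sides lie along its own x and y axes and within about 0.2 rad of the wire rack's; grip two opposite sides e.g. 45 mm above its underside. Origin at the centre of its underside, z up.
- wire_rack: fixed steel wire draining rack, 90 mm (own x, away from the robot) by 300 mm (own y, to the robot's left), 20 mm high, turned up to 0.28 rad. Four saucers lie on it in a row at y = +105, +35, -35, -105 mm; on each stands one container, its underside 25 mm above the rack's underside and within 6 mm of the saucer's centre. Origin: centre of the underside.
- carrier: fixed wooden carrier beside the rack, left or right of it, 76 mm (own x, away from the robot) by 286 mm (own y, to the robot's left), turned up to 0.28 rad: four empty square compartments 64 by 64 mm inside, centred at y = +105, +35, -35, -105 mm, x = 0. Floor 6 mm, wall tops 20 mm above its underside; walls 6 mm thick. Origin: centre of the underside.
- saucer_shaker: thin round white plastic saucer, 62 mm diameter, 5 mm thick, fixed on the wire rack; origin at the centre of its underside. It is the place where the shaker stands at the start, and stays there to mark that place.
- saucer_pot: thin round white plastic saucer, 62 mm diameter, 5 mm thick, fixed on the wire rack; origin at the centre of its underside. It is the place where the pot stands at the start, and stays there to mark that place.
- saucer_bottle: thin round white plastic saucer, 62 mm diameter, 5 mm thick, fixed on the wire rack; origin at the centre of its underside. It is the place where the bottle stands at the start, and stays there to mark that place.
- saucer_tin: thin round white plastic saucer, 62 mm diameter, 5 mm thick, fixed on the wire rack; origin at the centre of its underside. It is the place where the tin stands at the start, and stays there to mark that place.
Not all that is in view belongs to the job. What is shaped like the pot but yellow is not meant.

How it is judged (in metres and radians):
At the end, for the whole second after the job is handed in: Every container stands upright (within 0.1 rad), released and at rest on the carrier's floor (height within 5 mm), within 15 mm in x and y of the centre of the compartment that mirrors its starting place (saucer at +y on the rack: compartment at -y of the carrier) (((y of saucer_shaker in the frame of wire_rack between 0.085 and 0.125 m and y of shaker in the frame of carrier between -0.12 and -0.09 m) or (y of saucer_shaker in the frame of wire_rack between 0.015 and 0.055 m and y of shaker in the frame of carrier between -0.05 and -0.02 m) or (y of saucer_shaker in the frame of wire_rack between -0.055 and -0.015 m and y of shaker in the frame of carrier between 0.02 and 0.05 m) or (y of saucer_shaker in the frame of wire_rack between -0.125 and -0.085 m and y of shaker in the frame of carrier between 0.09 and 0.12 m)) and x of shaker in the frame of carrier between -0.015 and 0.015 m and z of shaker in the frame of carrier between 0.001 and 0.011 m and angle between each of shaker, pot, bottle, tin's own z axis and vertical below 0.1 rad and linear speed of each of shaker, pot, bottle, tin below 0.02 m/s and angular speed of each of shaker, pot, bottle, tin below 0.15 rad/s and ((y of saucer_pot in the frame of wire_rack between 0.085 and 0.125 m and y of pot in the frame of carrier between -0.12 and -0.09 m) or (y of saucer_pot in the frame of wire_rack between 0.015 and 0.055 m and y of pot in the frame of carrier between -0.05 and -0.02 m) or (y of saucer_pot in the frame of wire_rack between -0.055 and -0.015 m and y of pot in the frame of carrier between 0.02 and 0.05 m) or (y of saucer_pot in the frame of wire_rack between -0.125 and -0.085 m and y of pot in the frame of carrier between 0.09 and 0.12 m)) and x of pot in the frame of carrier between -0.015 and 0.015 m and z of pot in the frame of carrier between 0.001 and 0.011 m and ((y of saucer_bottle in the frame of wire_rack between 0.085 and 0.125 m and y of bottle in the frame of carrier between -0.12 and -0.09 m) or (y of saucer_bottle in the frame of wire_rack between 0.015 and 0.055 m and y of bottle in the frame of carrier between -0.05 and -0.02 m) or (y of saucer_bottle in the frame of wire_rack between -0.055 and -0.015 m and y of bottle in the frame of carrier between 0.02 and 0.05 m) or (y of saucer_bottle in the frame of wire_rack between -0.125 and -0.085 m and y of bottle in the frame of carrier between 0.09 and 0.12 m)) and x of bottle in the frame of carrier between -0.015 and 0.015 m and z of bottle in the frame of carrier between 0.001 and 0.011 m and ((y of saucer_tin in the frame of wire_rack between 0.085 and 0.125 m and y of tin in the frame of carrier between -0.12 and -0.09 m) or (y of saucer_tin in the frame of wire_rack between 0.015 and 0.055 m and y of tin in the frame of carrier between -0.05 and -0.02 m) or (y of saucer_tin in the frame of wire_rack between -0.055 and -0.015 m and y of tin in the frame of carrier between 0.02 and 0.05 m) or (y of saucer_tin in the frame of wire_rack between -0.125 and -0.085 m and y of tin in the frame of carrier between 0.09 and 0.12 m)) and x of tin in the frame of carrier between -0.015 and 0.015 m and z of tin in the frame of carrier between 0.001 and 0.011 m); the robot touches nothing.
It fails at once if a container is tipped over (angle between any of shaker, pot, bottle, tin's own z axis and vertical above 0.6 rad).
It fails at once if a container is dropped or thrown (falls freely by over 2 cm) ((contact force between the fingers and shaker below 0.05 N and linear speed of shaker above 0.65 m/s) or (contact force between the fingers and pot below 0.05 N and linear speed of pot above 0.65 m/s) or (contact force between the fingers and bottle below 0.05 N and linear speed of bottle above 0.65 m/s) or (contact force between the fingers and tin below 0.05 N and linear speed of tin above 0.65 m/s)).
It also fails if it takes over 112 s, if anything falls off the work surface, if the arm or the gripper's body presses on something with over 40 N, if the wrist force passes 120 N, or if a joint passes its speed limit or range.

### The arm

A 7-joint arm with a two-finger parallel gripper is mounted at the origin on the work surface. World frame = base frame: x ahead of the robot, y to its left, z up, the work surface at z = 0. Lengths are in mm, angles in rad, forces in N, time in s.
With the tool pointing down it reaches from about 400 to 875 mm from the base axis. Payload 4.4 kg.
Tool frame: the origin (TCP) lies at the very end of the fingers, on their centre line; the grasp point (between the pads) lies 19 mm behind it (env.grip_point_offset is the distance from the TCP to the grasp point, in mm); z points along the fingers, y is the direction in which the jaws open and shut (so a half turn about z gives the same grasp; the last joint's range is limited). The gripper opens to 85 mm and grips with 20 to 120 N. Pads are 22 mm wide; open, the fingers measure 114 mm over their backs; the gripper's body (76 mm by 85 mm) begins 54 mm behind the grasp point. The pads swing forward as they close: fully open they stand 13 mm farther back than shut.
Start: joints at [-1.396, 0.628, 0.038, 1.517, -0.027, 0.996, -0.02], TCP at [154.986, 631.266, 231.313] pointing down, gripper open.
Joint ranges: [-3.06, 3.06], [-0.37, 2.12], [-1.25, 1.32], [0.18, 2.47], [-1.1, 4.24], [0.23, 1.98], [-2.94, 2.94]. Speed limits (rad/s): [2.57, 2.57, 3.14, 3.14, 3.14, 3.14, 3.14].

### API

Orientations are given as a 3x3 rotation matrix whose columns are the frame's x, y, z axes.
In Python, from rig import env gives the robot as it stands. Calls block until the motion is done:
- env.move_pose(position, orientation): joint-space move of the TCP to a pose.
- env.move_straight(position, rot=None, v=150, f_stop=None): straight line of the TCP; rot=None keeps the orientation; v is the mean speed in mm/s. With f_stop (N) it stops when the force on the tool has changed by that much, and returns True; else False.
- env.set_joints(angles): joint-space move.
- env.move_gripper(opening, f_grip=None): finger opening in mm; f_grip is the grip in N (None keeps the last); returns when the fingers have stopped.
- env.sleep(seconds).
- env.solve_ik(position, orientation): joint angles nearest the present ones, or None.
- env.state(): the state.
- env.grab_frame(name): name is "scene" or "top" or "wrist"; returns the picture (480x640x3 uint8, red, green, blue); there is no depth.
- env.camera_params(name): a dict with "fx", "fy", "cx", "cy" (pixels), "camera_from_world" (4x4, takes a point from world to camera coordinates); the wrist camera has in their place "hand_eye" (4x4, takes a point from camera to tool coordinates, whose origin is the TCP and whose axes are the flange's). Camera axes: x right, y down, z forward; pixel columns grow to the right and rows downward; lengths in mm; the calibration is good to about 2 mm. The wrist camera is an equidistant fisheye: a pixel r from the principal point sees the ray r / f radians off the axis. A picture is of the moment at which its call begins: read the wrist's pose just before it. camera_params takes no time and is no camera call.
A pose or a line that the arm cannot do raises env.PlanningError and nothing moves.
- env.sign_off(): hands the job in, once; it reports no verdict.
The state is a dict: "clock": time; "qpos": joint angles; "qd": joint speeds; "joint_torque": joint torques, N m; "eef_pos": TCP position; "orientation": TCP orientation; "ft_force": force on the tool from outside, world axes, zero at the start; "wrist_torque": the same for the moment, N m; "opening": finger opening in mm.
Only numpy, scipy, OpenCV 4.12 (cv2) and the standard library are available. Lean on these libraries where they do the work, as an engineer would, in place of code of your own. Each camera call takes 0.05 s, during which the arm holds its last target.

## Working session

There is one attempt and no reset: what is moved stays moved. The work goes in short steps, each a Python script; the robot and the scene stay as the last script left them, time stands still between calls to the robot, and variables do not carry over. Pictures are saved under pics/ and viewed, and the job is handed in when it is done.

```bash
ls; mkdir -p pics; python3 - <<'E'
from rig import env
import cv2,numpy as np
np.set_printoptions(precision=3,suppress=True)
for n in ["scene","top","wrist"]:
    p=env.camera_params(n);print(n,p)
    cv2.imwrite(f"pics/{n}0.png",env.grab_frame(n)[:,:,::-1])
s=env.state();print(s)
E
```

```text
pics
scene {'fx': 509.0148701667146, 'fy': 509.0148701667146, 'cx': 323.8575113885671, 'cy': 236.2771596254653, 'camera_from_world': array([[   0.386,    0.922,    0.009, -190.525],
       [   0.712,   -0.291,   -0.639, -335.855],
       [  -0.587,    0.253,   -0.769, 1154.738],
       [   0.   ,    0.   ,    0.   ,    1.   ]])}
top {'fx': 601.5782532214697, 'fy': 601.5782532214697, 'cx': 326.5251715266768, 'cy': 239.62706330489226, 'camera_from_world': array([[  -0.005,   -1.   ,    0.004,    5.296],
       [  -0.996,    0.005,   -0.094,  481.097],
       [   0.094,   -0.005,   -0.996, 1109.404],
       [   0.   ,    0.   ,    0.   ,    1.   ]])}
wrist {'fx': 371.64829954431775, 'fy': 371.64829954431775, 'cx': 323.852166192293, 'cy': 240.91128892104385, 'hand_eye': array([[  -0.001,   -0.963,   -0.27 ,   68.695],
       [   1.   ,   -0.001,   -0.   ,   -0.308],
       [   0.   ,   -0.27 ,    0.963, -142.352],
       [   0.   ,    0.   ,    0.   ,    1.   ]])}
{'clock': 0.15, 'qpos': array([-1.396,  0.629,  0.038,  1.518, -0.027,  0.996, -0.02 ]), 'qd': array([ 0.   , -0.003, -0.001, -0.004,  0.   , -0.001,  0.001]), 'joint_torque': array([  0.003, -56.38 ,   1.228, -19.365,   0.011,   0.007,  -0.   ]), 'eef_pos': array([154.868, 630.815, 230.624]), 'orientation': array([[-0.971,  0.238, -0.   ],
       [ 0.238,  0.971, -0.001],
       [-0.   , -0.001, -1.   ]]), 'ft_force': array([ 0.473, -0.332, -0.289]), 'wrist_torque': array([-0.003, -0.03 , -0.001]), 'opening': 85.80648815159468}
```

View pics/scene0.png

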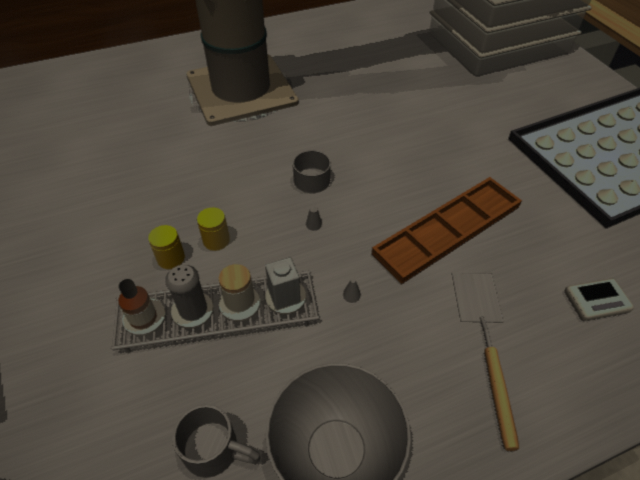

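View pics/top0.png

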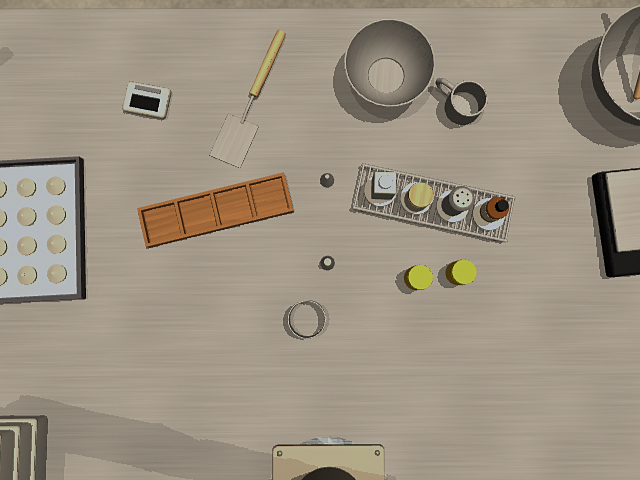

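View pics/wrist0.png

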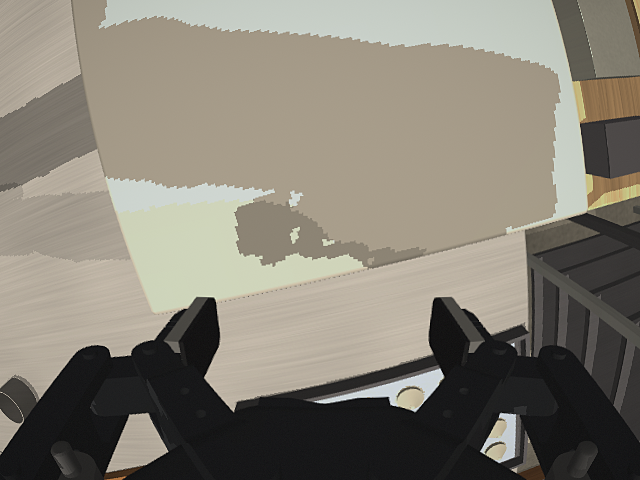

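The top view shows:

- **Rack, left to right:** tin (384,185), pot with wooden lid (420,197), shaker (459,203), bottle (497,210).
- **Look-alikes:** yellow pots at (419,278) and (462,272), and nozzles at (327,180) and (327,263). None of these belong to the job.
- **Carrier:** (216,210), four compartments.

I'll take the one at (420,197) as the pot, since it has a white side and wooden lid and stands on a rack saucer. Next come a close crop and the segmentation.

```bash
cat > h.py <<'E'
import numpy as np,cv2
np.set_printoptions(precision=2,suppress=True)
from rig import env
def ray(cam,uv,z):
    "pixel to world point on plane z"
    p=env.camera_params(cam);T=p["camera_from_world"];R=T[:3,:3];c=-R.T@T[:3,3]
    d=R.T@np.array([(uv[0]-p["cx"])/p["fx"],(uv[1]-p["cy"])/p["fy"],1.])
    return c+d*(z-c[2])/d[2]
def proj(cam,P):
    p=env.camera_params(cam);q=p["camera_from_world"][:3,:3]@np.asarray(P,float)+p["camera_from_world"][:3,3]
    return np.array([p["cx"]+p["fx"]*q[0]/q[2],p["cy"]+p["fy"]*q[1]/q[2]])
E
python3 - <<'E'
from h import *
im=cv2.imread("pics/top0.png")
c=cv2.resize(im[150:300,340:530],None,fx=4,fy=4,interpolation=cv2.INTER_CUBIC);cv2.imwrite("pics/crop1.png",c)
hsv=cv2.cvtColor(im,cv2.COLOR_BGR2HSV)
roi=np.zeros(im.shape[:2],np.uint8);roi[160:255,130:300]=255
m=cv2.inRange(hsv,(4,110,60),(18,255,255))&roi
m=cv2.morphologyEx(m,cv2.MORPH_CLOSE,np.ones((9,9)))
k=max(cv2.findContours(m,0,1)[0],key=cv2.contourArea)
r=cv2.minAreaRect(k);b=cv2.boxPoints(r);print(r);
W=np.array([ray("top",q,20) for q in b]);print(W,W.mean(0))
e=[np.linalg.norm(W[i]-W[(i+1)%4]) for i in range(4)];print(e)
for h in [cv2.inRange(hsv,(4,110,60),(18,255,255)),cv2.inRange(hsv,(18,60,60),(40,255,255))]:
    n,l,s,ce=cv2.connectedComponentsWithStats(h)
    for i in range(1,n):
        if s[i,4]>60 and 340<ce[i,0]<530 and 150<ce[i,1]<300: print(s[i],ce[i])
E
```

```text
((214.38275146484375, 209.40692138671875), (40.25855255126953, 152.13165283203125), 76.32868957519531)
[[543.64 363.6   20.  ]
 [611.46  83.97  20.  ]
 [536.16  65.86  20.  ]
 [469.26 343.92  20.  ]] [540.13 214.34  20.  ]
[np.float64(287.7338953595462), np.float64(77.44261615492535), np.float64(285.9970983858938), np.float64(76.94483223154025)]
[487 197  22  22 251] [495.65 208.21]
[409 182  25  26 488] [420.65 194.5 ]
[445 259  32  26 652] [460.72 271.91]
[403 264  30  26 583] [418.11 277.17]
```

View pics/crop1.png

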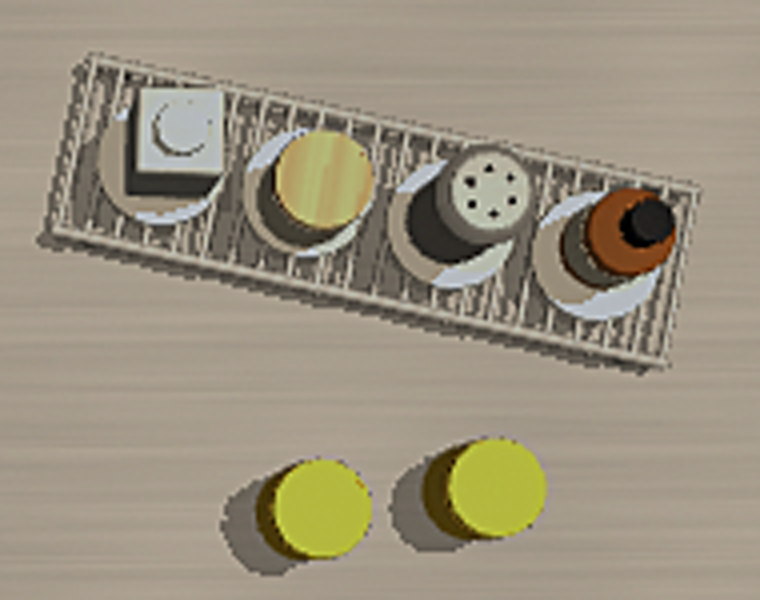

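The crop confirms it: the tin, the wooden-lidded pot, the perforated shaker lid and the amber bottle each stand on a saucer, and both yellow pots are off the rack. Next I'll compute positions and cross-check them in the scene camera.

```bash
python3 - <<'E'
from h import *
c2p=lambda q:np.array([340+(q[0]+.5)/4-.5,150+(q[1]+.5)/4-.5])
T={"tin":((181,129),93),"pot":((324,180),85),"shaker":((490,190),111),"bottle":((650,224),111)}
im=cv2.imread("pics/scene0.png")
for n,(q,z) in T.items():
    P=ray("top",c2p(q),z);s=proj("scene",P);print(n,P,"scene px",s);
R=np.array([ray("top",c2p(q),20) for q in [(90,58),(698,188),(662,365),(48,240)]]);c=R.mean(0)
print(R,c,[np.linalg.norm(R[i]-R[(i+1)%4]) for i in range(4)])
d=(R[0]+R[3]-R[1]-R[2])/2;yaw=np.arctan2(-d[0],d[1]);print("yaw",yaw)
ey=np.array([-np.sin(yaw),np.cos(yaw)])
for k in (105,35,-35,-105):print(c[:2]+k*ey)
S=cv2.resize(im[230:360,100:330],None,fx=3.4,fy=3.4,interpolation=cv2.INTER_CUBIC)
for n,(q,z) in T.items():
    s=proj("scene",ray("top",c2p(q),z)); u=((s-[100,230])*3.4).astype(int);cv2.drawMarker(S,tuple(map(int,u)),(255,0,255),0,16,2)
cv2.imwrite("pics/crop2.png",S)
E
```

```text
tin [ 577.27 -101.38   93.  ] scene px [281.06 268.14]
pot [ 555.36 -165.93   85.  ] scene px [233.17 273.89]
shaker [ 546.19 -234.15  111.  ] scene px [180.08 273.21]
bottle [ 530.86 -303.64  111.  ] scene px [125.91 280.65]
[[ 625.78  -65.99   20.  ]
 [ 561.67 -354.36   20.  ]
 [ 477.29 -334.41   20.  ]
 [ 538.23  -45.12   20.  ]] [ 550.74 -199.97   20.  ] [np.float64(295.40613803153246), np.float64(86.7082374079987), np.float64(295.6385170270566), np.float64(90.00373141797357)]
yaw -0.21318377588489565
[572.96 -97.35]
[ 558.15 -165.76]
[ 543.34 -234.18]
[ 528.53 -302.59]
```

View pics/crop2.png

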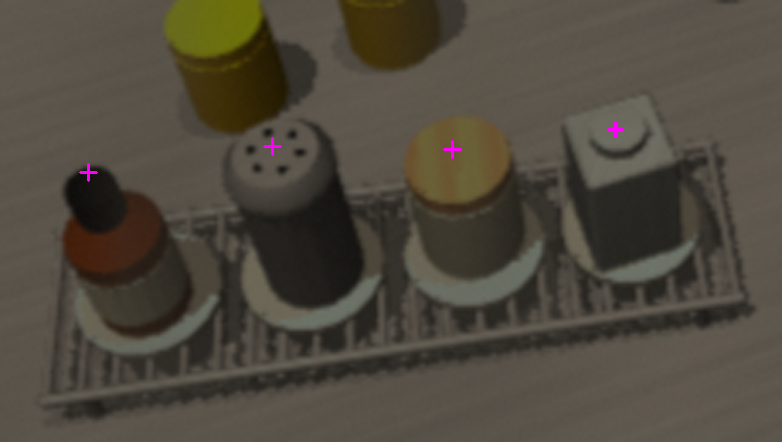

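The projections agree with the scene view, except for the tin, which is off by about 3 px because its bevel blurs the outline. I'll move the hand over the rack for a wrist view, after checking reach for all the poses.

```bash
cat >> h.py <<'E'
RYAW=-0.213
CY=0.238; CC=np.array([540.13,214.34])
def ori(yaw,flip=1):
    "tool down, jaw axis y = flip*(cos,sin)"
    y=flip*np.array([np.cos(yaw),np.sin(yaw),0]);z=np.array([0,0,-1.]);return np.c_[np.cross(y,z),y,z]
def comp(k): return CC+k*np.array([-np.sin(CY),np.cos(CY)])
def wproj(P,st):
    p=env.camera_params("wrist");H=p["hand_eye"]
    q=st["orientation"].T@(np.asarray(P,float)-st["eef_pos"]);q=H[:3,:3].T@(q-H[:3,3])
    th=np.arctan2(np.hypot(q[0],q[1]),q[2]);r=np.hypot(q[0],q[1])
    return np.array([p["cx"]+p["fx"]*th*q[0]/r,p["cy"]+p["fy"]*th*q[1]/r])
def wray(uv,z,st):
    p=env.camera_params("wrist");H=p["hand_eye"]
    a=np.array([uv[0]-p["cx"],uv[1]-p["cy"]])/p["fx"];th=np.hypot(*a)
    d=np.r_[a/th*np.sin(th),np.cos(th)] if th>1e-9 else np.array([0,0,1.])
    d=st["orientation"]@H[:3,:3]@d;c=st["orientation"]@H[:3,3]+st["eef_pos"]
    return c+d*(z-c[2])/d[2]
E
python3 - <<'E'
from h import *
for f in (1,-1):
  for P,yaw in [((577,-101),-.213),((531,-303),-.213),(comp(105),CY),(comp(-105),CY)]:
    for z in (40,200,300):
        print(f,P,z,env.solve_ik([*P,z],ori(yaw,f)))
E
```

```text
1 (577, -101) 40 [-0.02  0.82  0.23  1.84 -0.34  0.52  0.22]
1 (577, -101) 200 [-0.22  0.63  0.56  1.75 -0.42  0.88  0.31]
1 (577, -101) 300 [-0.33  0.56  0.74  1.63 -0.41  1.12  0.31]
1 (531, -303) 40 [ 0.4   0.83  0.12  1.77 -0.17  0.55  0.41]
1 (531, -303) 200 [ 0.01  0.74  0.8   1.68 -0.61  0.99  0.82]
1 (531, -303) 300 [-0.01  0.63  0.84  1.56 -0.5   1.18  0.72]
1 [515.38 316.38] 40 [-0.7   0.83  0.17  1.79 -0.25  0.55 -0.14]
1 [515.38 316.38] 200 [-0.79  0.62  0.31  1.69 -0.23  0.87 -0.15]
1 [515.38 316.38] 300 [-0.82  0.52  0.36  1.57 -0.2   1.09 -0.17]
1 [564.88 112.3 ] 40 [-0.38  0.81  0.21  1.87 -0.32  0.5   0.29]
1 [564.88 112.3 ] 200 [-0.49  0.59  0.38  1.77 -0.28  0.84  0.26]
1 [564.88 112.3 ] 300 [-0.55  0.49  0.48  1.65 -0.25  1.07  0.23]
-1 (577, -101) 40 [ 0.4   0.84 -0.45  1.83  0.6   0.61  2.51]
-1 (577, -101) 200 [ 0.27  0.58 -0.23  1.73  0.16  0.85  2.9 ]
-1 (577, -101) 300 [ 0.74  0.65 -1.06  1.59  0.59  1.25  2.5 ]
-1 (531, -303) 40 [ 0.9   0.94 -0.73  1.75  0.86  0.8   2.66]
-1 (531, -303) 200 [-0.12  0.89  1.14  1.68 -0.88  1.17 -2.09]
-1 (531, -303) 300 [-0.12  0.75  1.15  1.56 -0.7   1.29 -2.24]
-1 [515.38 316.38] 40 [-0.32  0.86 -0.46  1.78  0.6   0.65  2.25]
-1 [515.38 316.38] 200 [-0.29  0.64 -0.5   1.67  0.37  0.92  2.45]
-1 [515.38 316.38] 300 [-0.3   0.53 -0.48  1.55  0.26  1.12  2.55]
-1 [564.88 112.3 ] 40 [ 0.05  0.84 -0.48  1.86  0.65  0.6   2.55]
-1 [564.88 112.3 ] 200 [ 0.05  0.59 -0.47  1.75  0.33  0.87  2.82]
-1 [564.88 112.3 ] 300 [-0.88  0.69  1.15  1.66 -0.67  1.24 -2.5 ]
```

```bash
python3 - <<'E'
from h import *
env.move_pose([*comp(0),260],ori(CY)); st=env.state(); f=env.grab_frame("wrist")[:,:,::-1].copy()
for k in (105,35,-35,-105):
    for o in ((0,0),):
        u=wproj([*comp(k),6],st);cv2.drawMarker(f,tuple(map(int,u)),(255,0,255),0,10,1)
R=np.array([[np.cos(CY),-np.sin(CY)],[np.sin(CY),np.cos(CY)]])
for sx in(-38,38):
  for sy in (-143,143):
    u=wproj([*(CC+R@[sx,sy]),20],st);cv2.drawMarker(f,tuple(map(int,u)),(255,0,0),0,10,1)
cv2.imwrite("pics/wc.png",f);np.save("st_c.npy",st,allow_pickle=True);print(st["clock"],st["eef_pos"])
env.move_pose([550,-190,260],ori(RYAW)); st=env.state(); f=env.grab_frame("wrist")[:,:,::-1].copy()
cv2.imwrite("pics/wr_raw.png",f)
for P in [(577,-101,93),(555,-166,85),(546,-234,111),(531,-303.6,111)]:
    u=wproj(P,st);cv2.drawMarker(f,tuple(map(int,u)),(255,0,255),0,10,1)
cv2.imwrite("pics/wr.png",f);np.save("st_r.npy",st,allow_pickle=True);print(st["clock"],st["eef_pos"])
E
```

```text
2.1917 [539.53 216.11 259.78]
3.7417 [ 550.72 -187.92  259.78]
```

View pics/wc.png

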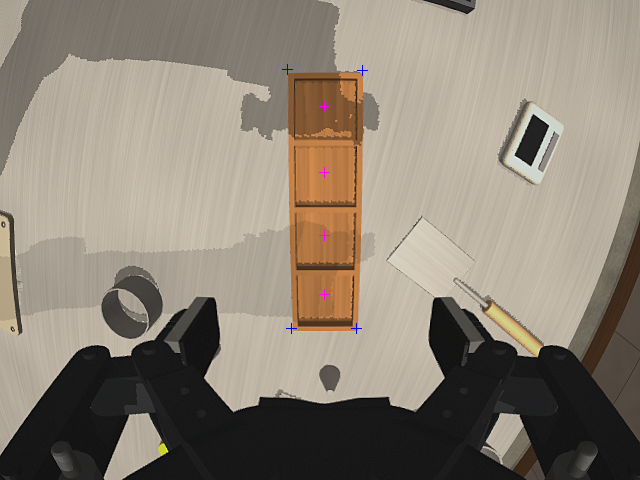

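View pics/wr.png

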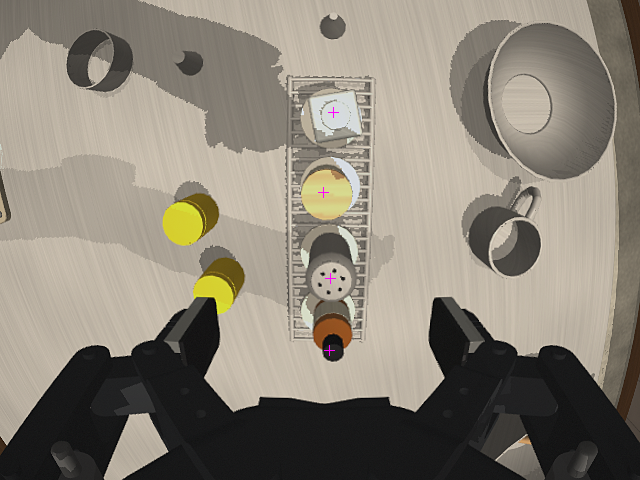

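Wrist view over the carrier: the far-left corner is at about (292,73) against a predicted (287,69), while the near end matches. I'll measure the carrier and the containers in the wrist view.

```bash
python3 - <<'E'
from h import *
a=cv2.imread("pics/wc.png")[55:345,220:440];b=cv2.imread("pics/wr_raw.png")[65:370,270:400]
cv2.imwrite("pics/wc2.png",cv2.resize(a,None,fx=2.05,fy=2.05,interpolation=cv2.INTER_CUBIC)) 
cv2.imwrite("pics/wr2a.png",cv2.resize(b[:160],None,fx=3.6,fy=3.6,interpolation=cv2.INTER_CUBIC))
cv2.imwrite("pics/wr2b.png",cv2.resize(b[145:],None,fx=3.6,fy=3.6,interpolation=cv2.INTER_CUBIC))
st=np.load("st_c.npy",allow_pickle=True).item()
im=cv2.imread("pics/wc.png");hsv=cv2.cvtColor(im,cv2.COLOR_BGR2HSV)
m=cv2.inRange(hsv,(3,110,30),(20,255,255));m[:, :270]=0;m[:,385:]=0;m[345:]=0;m[:60]=0
m=cv2.morphologyEx(m,cv2.MORPH_CLOSE,np.ones((9,9)));k=max(cv2.findContours(m,0,1)[0],key=cv2.contourArea)
W=np.array([wray(p[0],20,st)[:2] for p in k],np.float32)
r=cv2.minAreaRect(W);print(r,cv2.boxPoints(r))
# same for top
im=cv2.imread("pics/top0.png");hsv=cv2.cvtColor(im,cv2.COLOR_BGR2HSV)
m=cv2.inRange(hsv,(3,110,30),(20,255,255));m[:, :130]=0;m[:,300:]=0;m[255:]=0;m[:165]=0
m=cv2.morphologyEx(m,cv2.MORPH_CLOSE,np.ones((9,9)));k=max(cv2.findContours(m,0,1)[0],key=cv2.contourArea)
W=np.array([ray("top",p[0],20)[:2] for p in k],np.float32)
r=cv2.minAreaRect(W);print(r,cv2.boxPoints(r))
im=cv2.imread("pics/scene0.png");hsv=cv2.cvtColor(im,cv2.COLOR_BGR2HSV)
m=cv2.inRange(hsv,(3,110,20),(20,255,255));m[:, :360]=0;m[:,525:]=0;m[285:]=0;m[:170]=0
m=cv2.morphologyEx(m,cv2.MORPH_CLOSE,np.ones((9,9)));k=max(cv2.findContours(m,0,1)[0],key=cv2.contourArea)
W=np.array([ray("scene",p[0],20)[:2] for p in k],np.float32)
r=cv2.minAreaRect(W);print(r,cv2.boxPoints(r))
E
```

```text
((541.3668212890625, 211.63839721679688), (75.68209075927734, 285.0642395019531), 13.736892700195312) [[470.76 341.11]
 [538.45  64.2 ]
 [611.97  82.17]
 [544.28 359.08]]
((539.6474609375, 213.82424926757812), (78.06492614746094, 286.2301025390625), 13.722668647766113) [[467.78 343.59]
 [535.68  65.53]
 [611.52  84.05]
 [543.62 362.11]]
((548.4715576171875, 209.45315551757812), (83.39547729492188, 295.09381103515625), 13.742499351501465) [[472.92 342.87]
 [543.02  56.22]
 [624.03  76.04]
 [553.92 362.68]]
```

View pics/wc2.png

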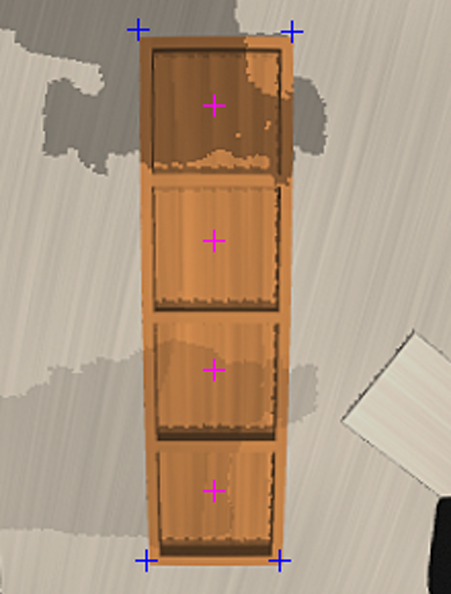

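View pics/wr2a.png

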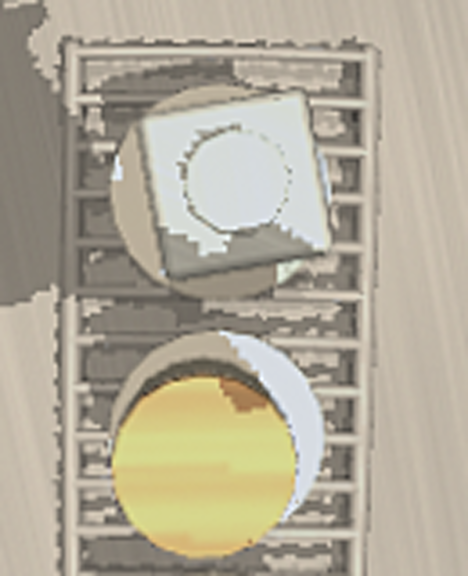

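View pics/wr2b.png

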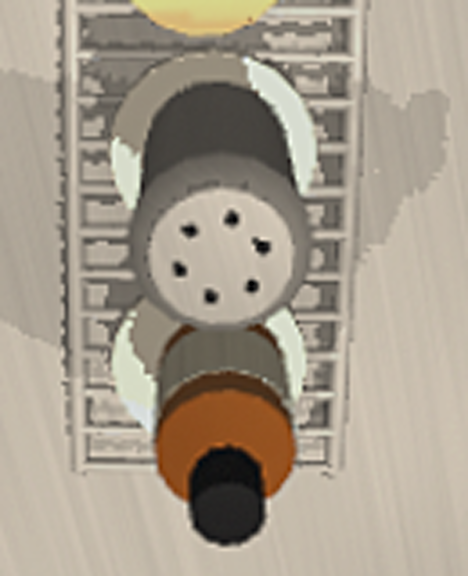

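```bash
python3 - <<'E'
from h import *
st=np.load("st_r.npy",allow_pickle=True).item()
f=lambda q,y0:((q[0]+.5)/3.6-.5+270,(q[1]+.5)/3.6-.5+y0)
tc=[wray(f(q,65),92,st) for q in [(143,122),(303,93),(330,245),(172,277)]]
print("tin",np.mean(tc,0));tc=np.array(tc)
for i in range(4):
    d=tc[(i+1)%4]-tc[i];print(np.linalg.norm(d),np.arctan2(d[1],d[0])%(np.pi/2))
print("pot",wray(f((205,467),65),85,st),"shaker",wray(f((221,258),210),112,st),"bottle",wray(f((228,508),210),111,st))
# rack corners
R=np.array([wray(f(q,y),20,st) for q,y in [((68,48),65),((372,50),65),((338,468),210),((80,466),210)]]);print(R,R.mean(0))
E
```

```text
tin [ 578.09 -103.64   92.  ]
37.14374286694195 1.550430070550221
36.0121841006804 1.536851673957012
37.048360284355326 1.5697172978172267
36.725416087542435 1.5399004001416947
pot [ 556.96 -167.82   85.  ] shaker [ 546.07 -236.33  112.  ] bottle [ 533.8  -304.82  111.  ]
[[ 542.99  -50.73   20.  ]
 [ 626.72  -68.78   20.  ]
 [ 562.74 -354.74   20.  ]
 [ 479.72 -336.02   20.  ]] [ 553.04 -202.57   20.  ]
```

The wrist and top measurements differ by a constant (+1.7, −2.2) mm for everything, including the carrier, so the relative positions agree. I'll use the means and start with the tin.

```bash
cat >> h.py <<'E'
CC=np.array([540.5,212.8]);CY=0.2396
OBJ={"tin":((577.7,-102.5),-0.022,43,-105),"pot":((556.2,-166.9),RYAW,40,-35),"shaker":((546.1,-235.2),RYAW,47,35),"bottle":((532.3,-304.2),RYAW,40,105)}
DIA={"tin":40,"pot":46,"shaker":42,"bottle":40}
def snap(cam,name):
    cv2.imwrite(f"pics/{name}.png",env.grab_frame(cam)[:,:,::-1])
def pick(n):
    (x,y),yaw,g,k=OBJ[n];z=25+g-19
    env.move_gripper(72);env.move_pose([x,y,200],ori(yaw));env.sleep(.3)
    hit=env.move_straight([x,y,z],v=90,f_stop=8);env.sleep(.2);s=env.state();print(n,"down hit",hit,s["eef_pos"],[x,y,z],s["ft_force"])
    env.move_gripper(20,f_grip=45);env.sleep(.2);s=env.state();print("closed",s["opening"],s["eef_pos"],s["ft_force"])
    if s["opening"]<DIA[n]-6: raise SystemExit("missed")
    np.save("zg.npy",s["eef_pos"][2])
    env.move_straight([x,y,z+30],v=50);env.sleep(.2);print("lifted",env.state()["opening"],env.state()["ft_force"])
    env.move_straight([x,y,200],v=120)
def place(n):
    k=OBJ[n][3];g=OBJ[n][2];c=comp(k);z=6+g-19
    env.move_straight([*c,200],ori(CY),v=180);env.sleep(.3);print("over",env.state()["eef_pos"],c,env.state()["opening"])
    env.move_straight([*c,z+10],v=100);env.sleep(.3);s=env.state();print("near",s["eef_pos"],s["ft_force"],"opening",s["opening"])
    hit=env.move_straight([*c,z-3],v=12,f_stop=4);s=env.state();print("touch",hit,s["eef_pos"],"nominal z",z,s["ft_force"])
def release(n):
    k=OBJ[n][3];c=comp(k)
    env.move_gripper(DIA[n]+20);env.sleep(.2);s=env.state();print("open",s["opening"],s["ft_force"])
    p=s["eef_pos"];env.move_straight([p[0],p[1],200],v=90);print("t",env.state()["clock"])
E
python3 - <<'E'
from h import *
pick("tin");snap("wrist","tin_held");print(env.state()["clock"])
E
```

```text
tin down hit False [ 577.89 -102.47   49.31] [577.7, -102.5, 49] [-0.11 -0.38 -0.49]
closed 39.36814914137001 [ 577.83 -102.57   49.18] [-0.55  0.89  3.86]
lifted 39.379876559619 [ 0.25 -0.1  -1.25]
9.675
```

View pics/tin_held.png

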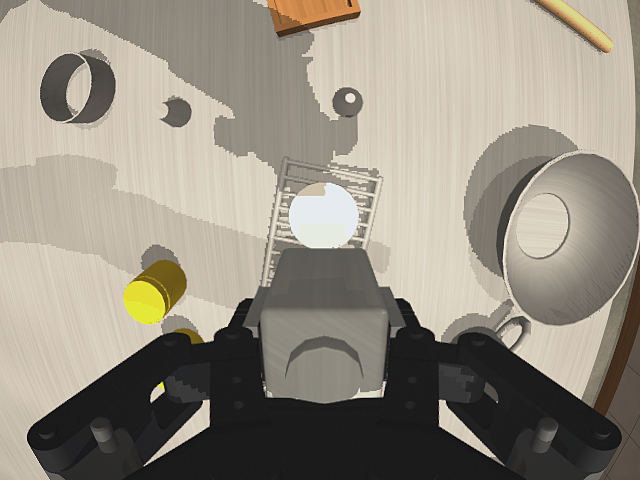

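The tin is held squarely between the pads (tin at (323,325)) and its saucer at (323,215) is free. Now the placing.

```bash
python3 - <<'E'
from h import *
place("tin");snap("wrist","tin_down");snap("top","tin_down_top");print(env.state()["clock"])
E
```

```text
over [565.52 110.15 200.02] [565.42 110.8 ] 39.59805741772525
near [565.52 110.88  40.2 ] [-0.09  0.43 -1.16] opening 39.74233399965918
touch True [565.29 110.79  30.15] nominal z 30 [-0.35 -0.46  5.21]
14.25
```

View pics/tin_down.png

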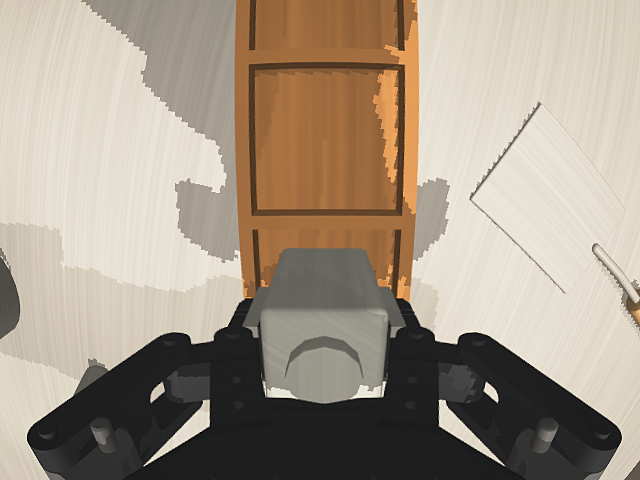

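It touched at z 30.15 (nominal 30), so the tin is on the floor, and it sits centred between the compartment walls (x ≈ 247–407, tin 262–387). I'll release it and pick the pot.

```bash
python3 - <<'E'
from h import *
release("tin");snap("wrist","tin_rel");pick("pot");snap("wrist","pot_held");print(env.state()["clock"])
a=cv2.imread("pics/tin_rel.png");b=cv2.imread("pics/pot_held.png");cv2.imwrite("pics/cmp1.png",cv2.resize(np.hstack([a,b]),(800,300)))
E
```

```text
open 59.89300740006847 [-0.39 -0.01 -0.47]
t 16.825
pot down hit False [ 556.39 -166.9    46.27] [556.2, -166.9, 46] [-0.27  0.32  0.28]
closed 44.92942591515315 [ 556.55 -166.94   46.39] [0.16 0.15 4.3 ]
lifted 44.70213539752157 [-0.29  1.08 -2.41]
23.325
```

View pics/cmp1.png

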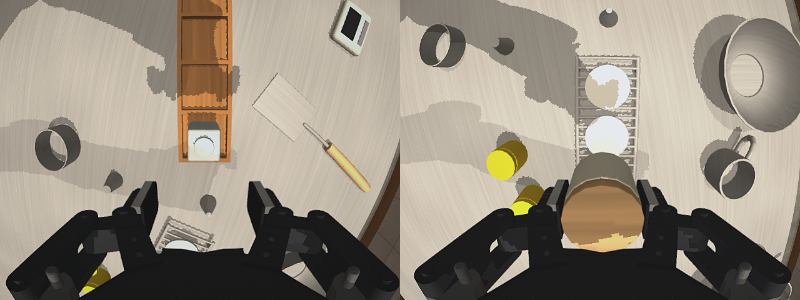

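The left half shows the tin upright and centred in the right end compartment. The right half shows the pot held straight.

```bash
python3 - <<'E'
from h import *
place("pot");snap("wrist","pot_down")
s=env.state()
if abs(s["eef_pos"][2]-27)>2.5: raise SystemExit("check z")
release("pot");snap("wrist","pot_rel");pick("shaker");snap("wrist","shk_held");print(env.state()["clock"])
a=cv2.imread("pics/pot_rel.png");b=cv2.imread("pics/shk_held.png");cv2.imwrite("pics/cmp2.png",cv2.resize(np.hstack([a,b]),(800,300)))
E
```

```text
over [548.87 178.5  200.03] [548.81 178.8 ] 44.44211514784848
near [548.92 178.88  37.22] [-0.55  0.92 -1.44] opening 44.69989305480876
touch True [548.74 178.75  27.41] nominal z 27 [-0.33  0.56  5.07]
open 65.79364845987735 [ 0.7   0.74 -0.48]
t 31.225
shaker down hit False [ 546.29 -235.25   53.3 ] [546.1, -235.2, 53] [-0.2  -1.05 -0.47]
closed 40.81220839972205 [ 546.32 -235.24   53.24] [-0.37  0.58  3.81]
lifted 40.94231854897593 [-0.32  1.25 -2.24]
38.0333
```

View pics/cmp2.png

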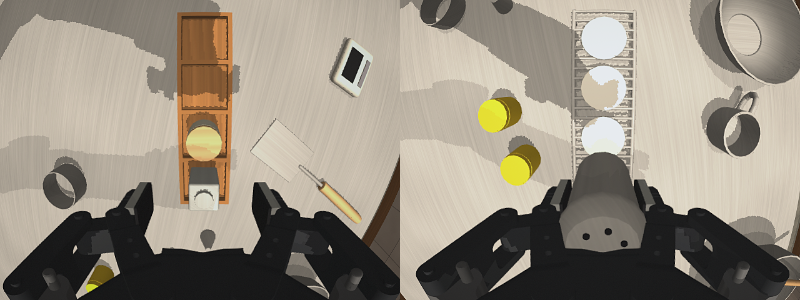

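The pot (204,142) stands in the second compartment from the right, beside the tin. The shaker is held straight.

```bash
python3 - <<'E'
from h import *
place("shaker")
s=env.state()
if abs(s["eef_pos"][2]-34)>2.5: raise SystemExit("check z")
release("shaker");snap("wrist","shk_rel");pick("bottle");snap("wrist","bot_held");print(env.state()["clock"])
a=cv2.imread("pics/shk_rel.png");b=cv2.imread("pics/bot_held.png");cv2.imwrite("pics/cmp3.png",cv2.resize(np.hstack([a,b]),(800,300)))
E
```

```text
over [532.21 246.66 200.03] [532.19 246.8 ] 41.3660063322276
near [532.28 246.92  44.24] [-0.13  0.42 -2.12] opening 41.059565047566146
touch True [532.15 246.75  34.26] nominal z 34 [-0.55  0.25  4.29]
open 61.77464641202689 [ 0.5  -0.67  0.56]
t 46.4833
bottle down hit False [ 532.48 -304.25   46.29] [532.3, -304.2, 46] [-0.37 -0.03 -0.56]
closed 38.90603238835442 [ 532.79 -304.41   46.39] [0.41 0.47 4.16]
lifted 38.77091764609856 [ 0.21  0.14 -1.07]
53.9167
```

View pics/cmp3.png

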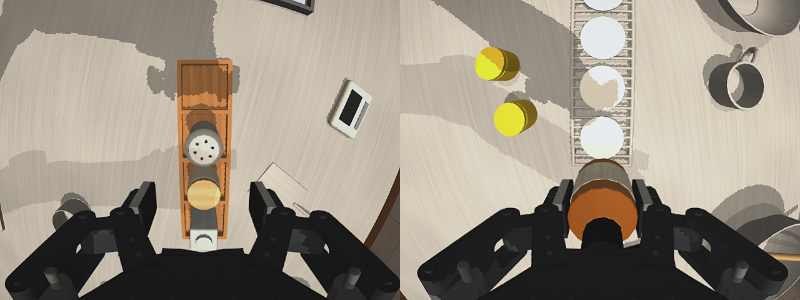

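The shaker is in the third compartment and the bottle is held upright. I'll place the bottle, back off and look.

```bash
python3 - <<'E'
from h import *
place("bottle")
s=env.state()
if abs(s["eef_pos"][2]-27)>2.5: raise SystemExit("check z")
release("bottle")
env.move_pose([*comp(0),300],ori(CY));env.sleep(.3);st=env.state();np.save("st_f.npy",st,allow_pickle=True);snap("wrist","fin_w")
env.move_pose([540,-40,320],ori(0));env.sleep(.3);snap("top","fin_t");snap("scene","fin_s");print(env.state()["clock"])
cv2.imwrite("pics/fin_t2.png",cv2.resize(cv2.imread("pics/fin_t.png")[160:260,130:300],None,fx=4,fy=4,interpolation=cv2.INTER_CUBIC))
E
```

```text
over [515.59 314.72 200.01] [515.58 314.8 ] 38.91738555119655
near [515.66 314.88  37.2 ] [ 0.01 -1.15 -1.61] opening 39.119832319616165
touch True [515.53 314.75  27.38] nominal z 27 [0.31 0.62 4.91]
open 59.828889894895326 [-1.06  0.71 -0.37]
t 63.2833
65.6583
```

View pics/fin_w.png

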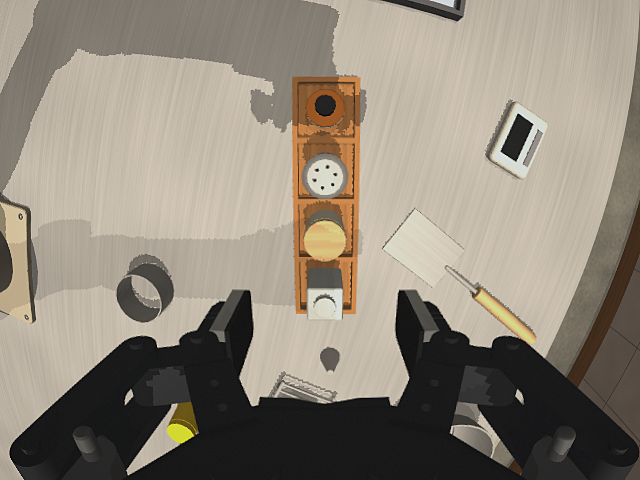

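View pics/fin_t2.png

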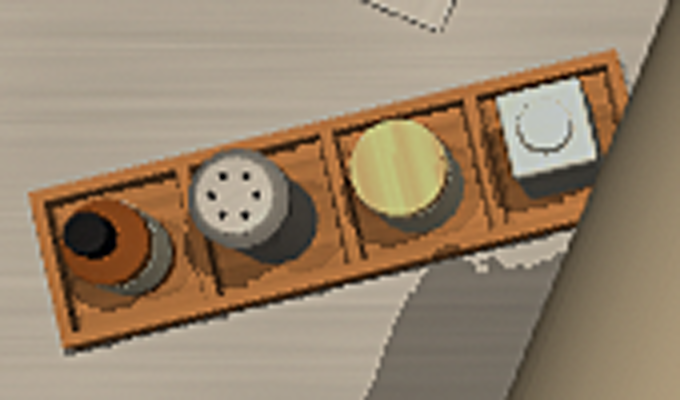

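View pics/fin_s.png

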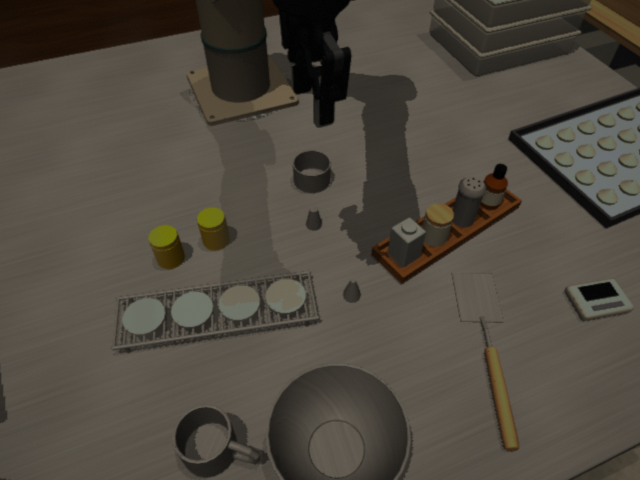

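All four stand upright in the carrier in reversed order, and the four saucers are empty. One numeric check from the final top and wrist views, then I'll hand in.

```bash
python3 - <<'E'
from h import *
f=lambda q:(130+(q[0]+.5)/4-.5,160+(q[1]+.5)/4-.5)
R=np.array([[np.cos(CY),-np.sin(CY)],[np.sin(CY),np.cos(CY)]])
st=np.load("st_f.npy",allow_pickle=True).item()
for n,q,z,w in [("bottle",(90,233),92,(325,105)),("shaker",(237,195),93,(325,176)),("pot",(398,168),66,(324.5,241)),("tin",(546,131),74,(325,304))]:
    # each view against the carrier centre seen in that same camera
    a=R.T@(ray("top",f(q),z)[:2]-[539.65,213.8]);b=R.T@(wray(w,z,st)[:2]-[541.4,211.6])
    print(n,"top",a,"wrist",b,"want y",OBJ[n][3])
env.sign_off()
E
```

```text
bottle top [ -0.94 100.8 ] wrist [ -0.98 103.02] want y 105
shaker top [-0.32 33.81] wrist [-0.89 36.21] want y 35
pot top [ -0.61 -34.92] wrist [ -1.27 -34.63] want y -35
tin top [  -1.86 -104.58] wrist [  -0.6  -103.63] want y -105
the job is handed in; nothing more can be done
```

I moved all four containers from the rack to the carrier in reverse order and handed the job in at about 66 s of the 112 s allowed. From the right end of the carrier they now stand as tin, pot, shaker, bottle. Each was lowered until it touched the floor, within 0.5 mm of the expected height, before I let go. sign_off reported no verdict.

**Last checks:** The final wrist, top and scene pictures show all four upright and released, the saucers empty, and the gripper clear of everything. Measured in those pictures, each container is within 2 mm of its compartment centre in x and within about 4 mm in y; the limit is 15 mm.

**Disagreements:**
- The top and wrist cameras differed by a constant of about 2–3 mm for everything, so I used their mean.
- The bottle's y read 100.8 mm in the top view and 103.0 mm in the wrist view, for a target of 105 mm.
- The scene camera put the carrier about 9 mm away and 8 mm longer than its stated size, with a coarse outline, so I did not use that reading.

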